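Unstack the porcelain set into its packing foam

ROBOT

A 6-joint arm with a two-finger parallel gripper is mounted at the origin on the work surface. World frame = base frame: x ahead of the robot, y to its left, z up, the work surface at z = 0. Lengths are in m, angles in rad, forces in N, time in s.
With the tool pointing down it reaches from about 0.425 to 0.925 m from the base axis. Payload 12.5 kg.
Tool frame: the origin (TCP) lies between the finger pads; the fingertips stand 22 mm ahead of it and the grasp point (between the pads) lies 3 mm ahead of it (robot.finger_overhang is the x of the fingertips in the tool frame, in m); x points along the fingers, y is the direction in which the jaws open and shut, and the axes are right-handed (so a half turn about x gives the same grasp; the last joint's range is limited). The gripper opens to 85 mm and grips with 20 to 120 N. Pads are 22 mm wide; open, the fingers measure 114 mm over their backs; the gripper's body (76 mm by 85 mm) begins 54 mm behind the grasp point. The pads swing forward as they close: fully open they stand 13 mm farther back than shut.
Start: joints at [1.142, 0.491, 1.559, -0, 1.092, -0.106], TCP at [0.198, 0.593, 0.253] pointing down, gripper open.
Joint ranges: [-3.1, 3.1], [-0.84, 2.19], [0.05, 2.79], [-1.13, 4.28], [0.06, 2.93], [-2.69, 2.69]. Speed limits (rad/s): [2.22, 2.22, 2.79, 3.14, 3.14, 3.14].

INTERFACE

Orientations are given as a rotation vector (axis times angle).
In Python, from workcell import robot, snapshot gives the robot as it stands. The module is installed in compiled form; this text tells all that it offers.
- The arm moves only by the tool drive_tool, never from a script. Its argument "rows" is a list of rows, each an object with "dp": the shift along the world's x, y, z in mm, a list of three; "turn": the turn about the world's z in degrees; "gripper": the finger opening in mm, from 0 to 85.4. In form: [{"dp": [tx, ty, tz], "turn": turn, "gripper": gripper}, ...]. A call has 1 to 8 rows; each row shifts and turns the commanded pose from where the row before left it; what a row does not reach is not made up. A row lasts 1/10 s, in which the tool goes at most 50 mm and 8.59 degrees, less where a joint would pass 70% of its speed; a pose out of reach is approached as far as the arm can. A call is refused whole if a number of a shift passes 50 or a number of a turn 8.59, either way. A call with a gripper value outside its range is refused whole. The fingers move at their own pace and stop on an object; "grip_force" is the grip in N (left out, the last holds). Time passes only in rows, so rows that do not move let the fingers close. It gives the time, the measured TCP pose, the force and the opening at its end, in the units of the state.
- robot.read_state(): the state, without advancing time (a new reading comes with each control period).
- snapshot(name): name is "side" or "top"; returns a dict with "color" (480x640x3 uint8, red, green, blue), "K" (3x3 intrinsics, pixels), "xyz" and "orientation" of the camera in the world. Camera axes: x right, y down, z forward; pixel columns grow to the right and rows downward; lengths in m; the calibration is good to about 2 mm. A picture is of the moment at which its call begins. There is no depth.
- robot.finish_job(): hands the job in, once; it reports no verdict.
The state is a dict: "time": time; "joint_pos": joint angles; "qd": joint speeds; "joint_torque": joint torques, N m; "ee_pos": TCP position; "eef_rot": TCP orientation; "wrist_force": force on the tool from outside, world axes, zero at the start; "torque": the same for the moment, N m; "gripper_width": finger opening in m.
Only numpy, scipy, OpenCV 4.12 (cv2) and the standard library are available. Lean on these libraries where they do the work, as an engineer would, in place of code of your own. Each camera call takes 0.05 s, during which the arm holds its last target. There are 200 camera calls.

TASK

The porcelain dressing-table set has come in piled up, and porcelain must not be left stacked: working from the top down, lift the pieces off one at a time and lay each down flat in the foam block whose cut-out has its shape and size. Keep every piece upright, set it down rather than letting it drop, let go of it before you go on, and leave the swab cup and the mixing beaker standing where they are.

Things in the scene. Friction and masses are not known exactly. Their poses are not given: they have to be found in the camera images.
- oblong_box: Closed white porcelain box with a flat cover and thin blue lines, lowest of the stack, standing on the table. 64 (x) by 100 (y) by 34 high, straight vertical sides, about 0.26 kg. Origin: centre of its underside; z up. Grip it across the 64 mm width (along its x).
- square_box: Closed white porcelain box with a flat cover, standing on the oblong box. 54 by 54 by 34 high, vertical sides, about 0.15 kg. Origin: centre of its underside; x and y normal to its sides; z up. Turned up to 0.5 rad against the oblong box.
- round_box: Closed round white porcelain box with a flat cover, standing on the square box. Diameter 46, 34 high, vertical side, about 0.09 kg. Origin: centre of its underside; z up.
- knob_pot: The smallest piece, on top of the stack, standing on the round box: round white porcelain pot with a domed cover and a knob. Body diameter 32 with a vertical side up to 28 above its underside; the knob, 12 in diameter, reaches 42. About 0.05 kg. Origin: centre of its underside; z up.
- oblong_nest: Dark grey packing-foam block, fixed on the table, 102 (x) by 138 (y) by 20 high, with one rectangular cut-out in its middle, 80 (x) by 116 (y), 10 deep, light lining on its floor: the place of the oblong box. Origin: centre of the block's underside, on the table; the cut-out's floor lies 10 above it, the block's top 20 above it; z up.
- square_nest: Dark grey packing-foam block, fixed, 92 by 92 by 20 high, with one square cut-out in its middle, 70 by 70 (sides along x and y), 10 deep, light lining: the place of the square box. Origin: centre of the underside; cut-out floor 10 above it; z up.
- round_nest: Dark grey packing-foam block, fixed, 84 by 84 by 20 high, with the larger round cut-out in its middle, diameter 62, 10 deep, light lining: the place of the round box. Origin: centre of the underside; cut-out floor 10 above it; z up.
- pot_nest: Dark grey packing-foam block, fixed, 70 by 70 by 20 high, with the smaller round cut-out in its middle, diameter 48, 10 deep, light lining: the place of the knobbed pot. Origin: centre of the underside; cut-out floor 10 above it; z up.
- swab_cup: Bystander: clear plastic cup, diameter 46, 62 high, with cotton swabs standing in it up to 94 high, loose, at the far side. Origin: centre of its underside.
- mixing_beaker: Bystander: small clear plastic medicine beaker, diameter 39, 40 high, loose, among the foam blocks. Origin: centre of its underside.

How it is judged:
By the outcome, as a careful person would: the job done as asked, in the order asked, and still so for the second after the job is handed in, with the robot touching nothing.
It also fails if it takes over 131 s, if anything falls off the work surface, if the arm or the gripper's body presses on something with over 40 N, if the wrist force passes 120 N, or if a joint passes its speed limit or range.

## Working session

There is one attempt and no reset: what is moved stays moved. The work goes in short steps, Python scripts to look and compute and a tool call to move; the robot and the scene stay as the last step left them, time stands still between calls to the robot, and variables do not carry over. Pictures are saved under pics/ and viewed, about 12 in all and at most 16, crops included, and the job is handed in when it is done.

Besides the shell and the picture viewer there is one more tool, called after "Emit:" by a JSON object that holds its "method" and its "body", one argument or row to a line. drive_tool: Moves the arm, as the interface text tells. Its arguments: {"type":"object","properties":{"rows":{"type":"array"},"grip_force":{"type":"number"}},"required":["rows"]}

```bash
mkdir -p pics; cat > h.py <<'E'
import numpy as np, cv2
from scipy.spatial.transform import Rotation as R
from workcell import robot, snapshot
def rot(o):
    o=np.array(o,float)
    return o if o.shape==(3,3) else (R.from_rotvec(o).as_matrix() if o.size==3 else R.from_quat(o).as_matrix())
def ray(s,u,v):
    d=rot(s["orientation"])@np.linalg.inv(s["K"])@[u,v,1]; return np.array(s["xyz"]),d
def at(s,u,v,z):
    c,d=ray(s,u,v); return c+d*(z-c[2])/d[2]
def proj(s,p):
    q=np.array(s["K"])@rot(s["orientation"]).T@(np.array(p)-s["xyz"]); return q[:2]/q[2]
def snap(n,f):
    s=snapshot(n); cv2.imwrite("pics/"+f,s["color"][:,:,::-1]); np.save("pics/"+f+".npy",s,allow_pickle=True); return s
def load(f): return np.load("pics/"+f+".npy",allow_pickle=True).item()
E
python3 - <<'E'
from h import *
for n in("top","side"):
    s=snap(n,n+"0.png"); print(n,s["xyz"],s["orientation"],s["K"])
print(robot.read_state())
E
```

```text
top [ 0.36415985 -0.01209257  1.42312669] [-2.13391135  2.10813893 -0.19285289] [[584.91548788   0.         317.61751367]
 [  0.         584.91548788 238.46392449]
 [  0.           0.           1.        ]]
side [0.30918513 0.46047091 0.6790891 ] [-0.77749839  2.65427461 -1.02394769] [[450.1779797    0.         320.38769744]
 [  0.         450.1779797  233.98263181]
 [  0.           0.           1.        ]]
{'time': 0.1, 'joint_pos': array([ 1.14241434e+00,  4.91465468e-01,  1.55937507e+00,  2.31785758e-05,
        1.09167966e+00, -1.05592093e-01]), 'qd': array([-0.00118851, -0.00031618, -0.00314523,  0.00085651,  0.00049812,
       -0.00133121]), 'joint_torque': array([ 1.56508577e-03, -6.19448090e+01, -2.62028253e+01, -1.26030864e-04,
        2.85485701e-03,  4.31701847e-05]), 'ee_pos': array([0.19815792, 0.59257884, 0.2528118 ]), 'eef_rot': array([ 0.25263623,  1.55617544, -0.2540381 ]), 'wrist_force': array([-0.38566683,  0.07088552, -0.24353494]), 'torque': array([-0.03337853, -0.00107545, -0.01628088]), 'gripper_width': 0.08548610301801235}
```

View pics/top0.png

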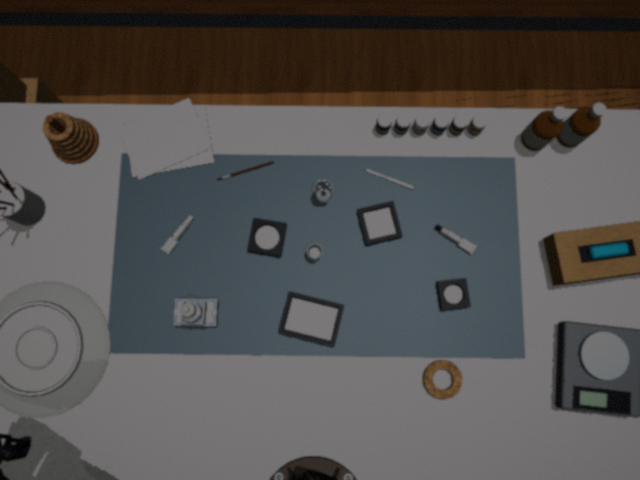

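View pics/side0.png

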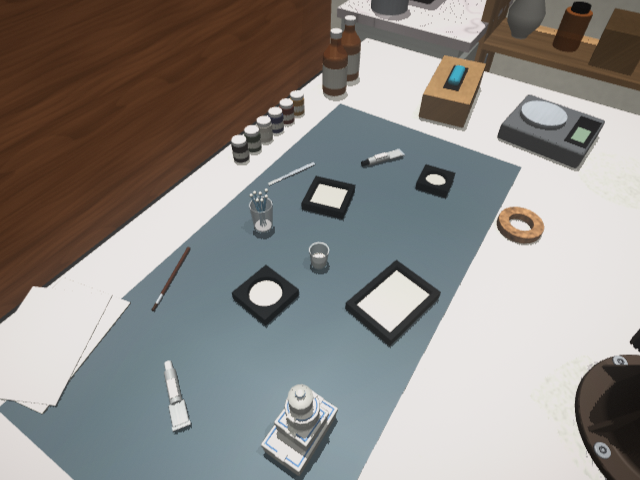

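```bash
cat > nest.py <<'E'
from h import *
from scipy.optimize import minimize
def box(x,y,a,sx,sy,z0,z1):
    c,s=np.cos(a),np.sin(a)
    return [(x+c*i*sx/2-s*j*sy/2,y+s*i*sx/2+c*j*sy/2,z) for i in(-1,1) for j in(-1,1) for z in(z0,z1)]
def hull(s,pts): return cv2.convexHull(np.float32([proj(s,p) for p in pts]))
def stats(h):
    m=cv2.moments(h); a=m["m00"]
    return np.array([m["m10"]/a,m["m01"]/a,m["mu20"]/a/np.sqrt(a),m["mu11"]/a/np.sqrt(a),m["mu02"]/a/np.sqrt(a)])
E
python3 - <<'E'
from nest import *
N=dict(oblong=(.102,.138,(311,319),(393,300)),square=(.092,.092,(379,223),(329,196)),round=(.084,.084,(267,238),(265,293)),pot=(.07,.07,(453,295),(435,181)))
S={n:load(n+"0.png") for n in("top","side")}
for k,(sx,sy,ct,cs) in N.items():
  obs={}
  for n,c in(("top",ct),("side",cs)):
    s=S[n]; g=s["color"].max(2)
    m=(g<52).astype(np.uint8)
    nn,lab,st,ce=cv2.connectedComponentsWithStats(m)
    d=[np.hypot(*(ce[i]-c)) if st[i,4]>300 else 1e9 for i in range(nn)]
    i=int(np.argmin(d)); big=cv2.resize((lab==i)*np.float32(1),None,fx=4,fy=4,interpolation=cv2.INTER_LINEAR)
    cn=max(cv2.findContours((big>.5).astype(np.uint8),0,1)[0],key=cv2.contourArea)
    h=cv2.convexHull(cn).astype(np.float32)/4-.375; obs[n]=stats(h); area=cv2.contourArea(h)
    if n=="top": x0=at(s,*obs[n][:2],.02)
    print(k,n,"res px",d[i].round(1),"area",area,end=" ")
    obs[n+"a"]=area
  def cost(p,ns=("top","side")):
    return sum(((stats(hull(S[n],box(*p[:2],p[2],sx,sy,0,.02)))-obs[n])[:5]**2*[1,1,4,4,4]).sum() for n in ns)
  best={}
  for ns in(("top",),("side",),("top","side")):
    r=min((minimize(cost,[x0[0],x0[1],a],(ns,),method="Nelder-Mead",options=dict(xatol=1e-5,fatol=1e-7,maxiter=2000,initial_simplex=[[x0[0],x0[1],a],[x0[0]+.01,x0[1],a],[x0[0],x0[1]+.01,a],[x0[0],x0[1],a+.2]])) for a in(-.5,-.2,.2,.5)),key=lambda r:r.fun)
    print("\n ",ns,r.x.round(4),r.fun.round(3),"areas",[(round(cv2.contourArea(hull(S[n],box(*r.x,sx,sy,0,.02)))),obs[n+"a"]) for n in ns],end="")
  print()
a=cv2.resize(S["top"]["color"][288:338,163:230],None,fx=7,fy=7,interpolation=cv2.INTER_CUBIC)
b=cv2.resize(S["side"]["color"][375:480,250:350],None,fx=3.33,fy=3.33,interpolation=cv2.INTER_CUBIC)
o=np.zeros((350,810,3),np.uint8);o[:a.shape[0],:a.shape[1]]=a;o[:349,475:475+333]=b[:349]
cv2.imwrite("pics/c.png",o[:,:800,::-1])
E
```

```text
oblong top res px 1.8 area 2498.6875 oblong side res px 5.1 area 4265.9375 
  ('top',) [ 0.4342  0.0117 -0.249 ] 0.141 areas [(2510, 2498.6875)]
  ('side',) [ 0.4358  0.0121 -0.2065] 0.056 areas [(4365, 4265.9375)]
  ('top', 'side') [ 0.4353  0.012  -0.2144] 0.551 areas [(2510, 2498.6875), (4369, 4265.9375)]
square top res px 1.6 area 1471.1875 square side res px 2.8 area 1576.4375 
  ('top',) [ 0.6703 -0.1525  0.5218] 0.002 areas [(1456, 1471.1875)]
  ('side',) [ 0.671  -0.1526  0.2652] 0.014 areas [(1600, 1576.4375)]
  ('top', 'side') [ 0.6707 -0.1525  0.2687] 0.065 areas [(1457, 1471.1875), (1600, 1576.4375)]
round top res px 0.4 area 1230.9375 round side res px 2.3 area 2237.9375 
  ('top',) [0.6321 0.1222 0.1672] 0.013 areas [(1217, 1230.9375)]
  ('side',) [ 0.6326  0.1233 -0.2011] 0.021 areas [(2278, 2237.9375)]
  ('top', 'side') [0.6323 0.1228 0.0071] 0.204 areas [(1222, 1230.9375), (2284, 2237.9375)]
pot top res px 1.1 area 910.1875 pot side res px 0.6 area 871.1875 
  ('top',) [ 0.4976 -0.3291  0.3558] 0.01 areas [(907, 910.1875)]
  ('side',) [ 0.498  -0.3281  0.1555] 0.011 areas [(880, 871.1875)]
  ('top', 'side') [ 0.4978 -0.3287  0.1592] 0.112 areas [(914, 910.1875), (879, 871.1875)]
```

View pics/c.png

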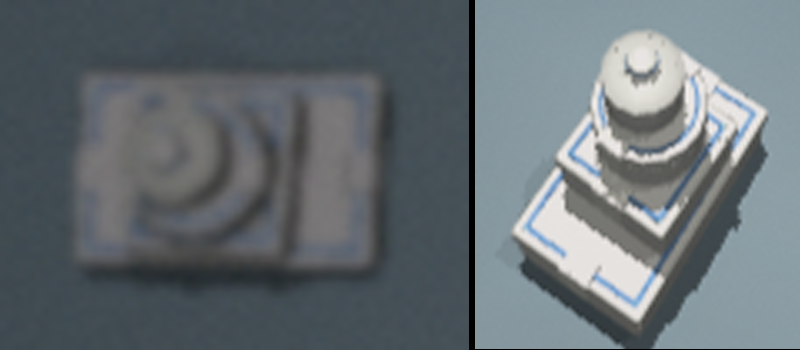

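```bash
python3 - <<'E'
from h import *
t=load("top0.png");s=load("side0.png")
T=lambda u,v:(u/7+163-.43,v/7+288-.43)
Sd=lambda u,v:((u-475)/3.33+250-.35,v/3.33+375-.35)
mm=lambda p:(p*1000).round(1)
print("knob",mm(at(t,*T(172,152),.142)),mm(at(s,*Sd(641,60),.142)))
for c in((80,73),(383,73),(378,268),(75,264)): print("obl top",mm(at(t,*T(*c),.034)))
for c in((512,232),(641,323),(770,112)): print("obl side",mm(at(s,*Sd(*c),.034)))
for c in((557,155),(660,238),(738,120)): print("sq side",mm(at(s,*Sd(*c),.068)))
for c in((592,105),(707,105),(650,160)): print("round side",mm(at(s,*Sd(*c),.102)))
st=robot.read_state();print(rot(st["eef_rot"]).round(3))
E
```

```text
knob [445.6 279.  142. ] [446.4 282.7 142. ]
obl top [478.7 336.2  34. ]
obl top [480.  233.4  34. ]
obl top [414.6 232.2  34. ]
obl top [414.6 334.2  34. ]
obl side [478.  334.5  34. ]
obl side [414.7 334.1  34. ]
obl side [414.6 235.9  34. ]
sq side [471.8 308.3  68. ]
sq side [419.8 312.2  68. ]
sq side [418.3 257.5  68. ]
round side [462.6 294.3 102. ]
round side [425.3 270.4 102. ]
round side [432.2 299.4 102. ]
[[-0.     0.317  0.948]
 [-0.001  0.948 -0.317]
 [-1.    -0.001 -0.   ]]
```

Emit:
{"method": "drive_tool", "body": {
  "rows": [
    {"dp": [28,-35,0],"turn": -8,"gripper": 85},
    {"dp": [28,-35,0],"turn": -8,"gripper": 85},
    {"dp": [28,-35,0],"turn": -8,"gripper": 85},
    {"dp": [28,-35,0],"turn": -8,"gripper": 85},
    {"dp": [28,-35,0],"turn": -8,"gripper": 85},
    {"dp": [28,-35,0],"turn": -8,"gripper": 85},
    {"dp": [28,-35,0],"turn": -8,"gripper": 85},
    {"dp": [28,-35,0],"turn": -8,"gripper": 85}
  ],
  "grip_force": 25
}}

```text
time: 0.9
ee_pos: [0.423, 0.3111, 0.2532]
eef_rot: [1.116, 1.266, -1.117]
wrist_force: [0.8, 0.4, 0.2]
gripper_width: 0.085
```

Emit:
{"method": "drive_tool", "body": {
  "rows": [
    {"dp": [24,-32,0],"turn": -7.5,"gripper": 85},
    {"dp": [0,0,0],"turn": 0,"gripper": 85},
    {"dp": [0,0,0],"turn": 0,"gripper": 85}
  ]
}}

```text
time: 1.2
ee_pos: [0.4465, 0.2801, 0.2531]
eef_rot: [1.209, 1.209, -1.21]
wrist_force: [0.5, 0.2, -0.1]
gripper_width: 0.0852
```

Emit:
{"method": "drive_tool", "body": {
  "rows": [
    {"dp": [0,0,-30],"turn": 0,"gripper": 60},
    {"dp": [0,0,-30],"turn": 0,"gripper": 60},
    {"dp": [0,0,-25],"turn": 0,"gripper": 60},
    {"dp": [0,0,-20],"turn": 0,"gripper": 60},
    {"dp": [0,1,-11],"turn": 0,"gripper": 60},
    {"dp": [0,0,0],"turn": 0,"gripper": 60}
  ]
}}

```text
time: 1.8
ee_pos: [0.4453, 0.2824, 0.1363]
eef_rot: [1.206, 1.211, -1.21]
wrist_force: [0.2, 0.1, 1.0]
gripper_width: 0.0599
```

```bash
cat > look.py <<'E'
import sys
from h import *
# look.py name u0 v0 w : crop of the side view
n,f,u,v,w,hh=sys.argv[1],sys.argv[2],*map(int,sys.argv[3:7])
s=snap(n,f); c=s["color"][v:v+hh,u:u+w]; k=600/w if w>=hh else 560/hh
cv2.imwrite("pics/c_"+f,cv2.resize(c,None,fx=k,fy=k,interpolation=cv2.INTER_CUBIC)[:,:,::-1]); print("scale",k)
st=robot.read_state(); print(st["ee_pos"].round(4),st["gripper_width"],robot.finger_overhang)
E
python3 look.py side s1.png 200 300 200 180
```

```text
scale 3.0
[0.4458 0.2824 0.1373] 0.05970905459052474 0.022
```

View pics/c_s1.png

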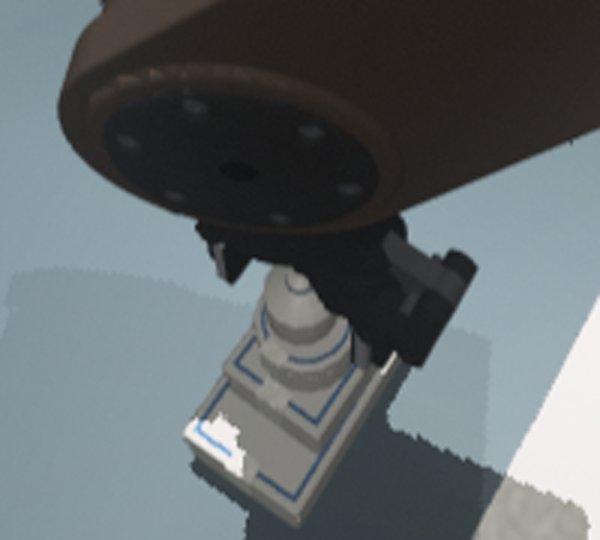

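The jaws straddle the pot (knob at crop (297,280)), left finger tip near (235,275), right one near (363,350); nothing else is touched. Closing.

Emit:
{"method": "drive_tool", "body": {
  "rows": [
    {"dp": [0,0,0],"turn": 0,"gripper": 48},
    {"dp": [0,0,0],"turn": 0,"gripper": 40},
    {"dp": [0,0,0],"turn": 0,"gripper": 36},
    {"dp": [0,0,0],"turn": 0,"gripper": 33},
    {"dp": [0,0,0],"turn": 0,"gripper": 28},
    {"dp": [0,0,0],"turn": 0,"gripper": 25},
    {"dp": [0,0,0],"turn": 0,"gripper": 25},
    {"dp": [0,0,0],"turn": 0,"gripper": 25}
  ]
}}

```text
time: 2.65
ee_pos: [0.4465, 0.2818, 0.138]
eef_rot: [1.21, 1.209, -1.208]
wrist_force: [-0.4, -1.0, 5.5]
gripper_width: 0.0309
```

Emit:
{"method": "drive_tool", "body": {
  "rows": [
    {"dp": [0,0,3],"turn": 0,"gripper": 25},
    {"dp": [0,0,10],"turn": 0,"gripper": 25},
    {"dp": [0,0,20],"turn": 0,"gripper": 25},
    {"dp": [0,0,20],"turn": 0,"gripper": 25},
    {"dp": [0,0,0],"turn": 0,"gripper": 25}
  ]
}}

```text
time: 3.15
ee_pos: [0.447, 0.2821, 0.193]
eef_rot: [1.212, 1.208, -1.205]
wrist_force: [0.6, 0.2, -0.9]
gripper_width: 0.0309
```

```bash
python3 look.py side s2.png 200 300 200 180; python3 -c "
from h import *
print(robot.read_state()['wrist_force'])"
```

```text
scale 3.0
[0.4465 0.2819 0.1916] 0.030919589556308698 0.022
[ 0.00875808  0.12749798 -1.14276474]
```

View pics/c_s2.png

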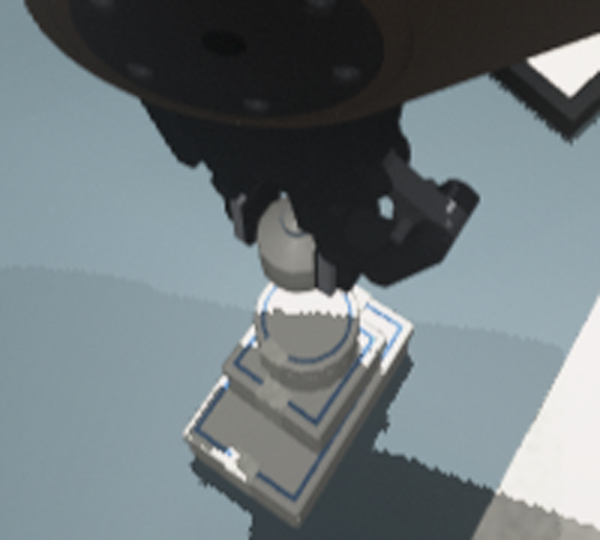

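Emit:
{"method": "drive_tool", "body": {
  "rows": [
    {"dp": [2,-20,0],"turn": 0,"gripper": 25},
    {"dp": [3,-35,0],"turn": 0,"gripper": 25},
    {"dp": [4,-45,0],"turn": 0,"gripper": 25},
    {"dp": [4,-45,0],"turn": 0,"gripper": 25},
    {"dp": [4,-45,0],"turn": 0,"gripper": 25},
    {"dp": [4,-45,0],"turn": 0,"gripper": 25},
    {"dp": [4,-45,0],"turn": 0,"gripper": 25},
    {"dp": [4,-45,0],"turn": 0,"gripper": 25}
  ]
}}

```text
time: 4.0
ee_pos: [0.4748, -0.045, 0.1897]
eef_rot: [1.209, 1.21, -1.21]
wrist_force: [0.7, 1.3, -0.8]
gripper_width: 0.0311
```

Emit:
{"method": "drive_tool", "body": {
  "rows": [
    {"dp": [4,-45,0],"turn": 0,"gripper": 25},
    {"dp": [4,-45,0],"turn": 0,"gripper": 25},
    {"dp": [4,-45,0],"turn": 0,"gripper": 25},
    {"dp": [4,-45,0],"turn": 0,"gripper": 25},
    {"dp": [4,-45,0],"turn": 0,"gripper": 25},
    {"dp": [3,-35,0],"turn": 0,"gripper": 25},
    {"dp": [3,-26,0],"turn": 0,"gripper": 25},
    {"dp": [0,0,0],"turn": 0,"gripper": 25}
  ]
}}

```text
time: 4.8
ee_pos: [0.5009, -0.332, 0.189]
eef_rot: [1.211, 1.208, -1.211]
wrist_force: [0.5, 0.4, -1.1]
gripper_width: 0.0307
```

Emit:
{"method": "drive_tool", "body": {
  "rows": [
    {"dp": [-3,3,-25],"turn": 0,"gripper": 25},
    {"dp": [0,0,-35],"turn": 0,"gripper": 25},
    {"dp": [0,0,-30],"turn": 0,"gripper": 25},
    {"dp": [0,0,-20],"turn": 0,"gripper": 25},
    {"dp": [0,0,0],"turn": 0,"gripper": 25}
  ]
}}

```text
time: 5.3
ee_pos: [0.497, -0.3245, 0.0774]
eef_rot: [1.209, 1.215, -1.21]
wrist_force: [0.8, 0.7, -1.3]
gripper_width: 0.031
```

```bash
python3 look.py side s3.png 360 110 140 120
python3 - <<'E'
from h import *
s=load("s2.png")
for u,v in((307,314),(255,316),(360,314),(305,362)): print((at(s,200+u/3-.33,300+v/3-.33,.102)*1e3).round(1))
print(proj(load("s3.png"),(.4978,-.3287,.01)))
E
```

```text
scale 4.285714285714286
[ 0.4977 -0.3252  0.0791] 0.030877859627879988 0.022
[445.3 280.4 102. ]
[463.6 293.1 102. ]
[426.2 268.1 102. ]
[434.7 297.6 102. ]
[435.0974919  180.55464229]
```

View pics/c_s3.png

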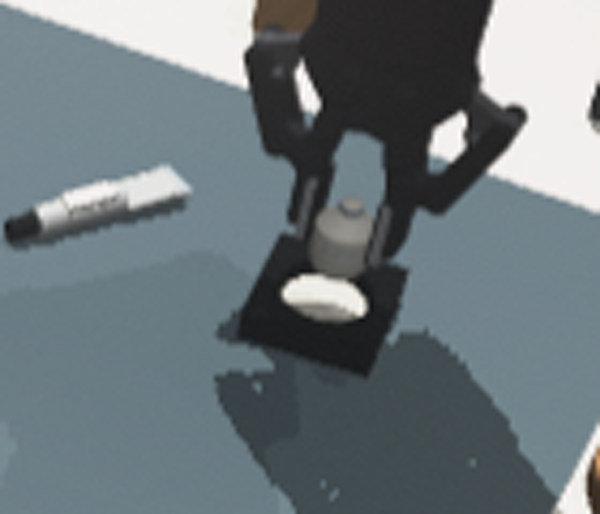

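The pot hangs upright between the pads (crop (343,240)), with the cut-out at (323,298) just below in the picture, consistent with 33 mm height. Lower it.

Emit:
{"method": "drive_tool", "body": {
  "rows": [
    {"dp": [0,-3,-10],"turn": 0,"gripper": 25},
    {"dp": [0,0,-10],"turn": 0,"gripper": 25},
    {"dp": [0,0,-5],"turn": 0,"gripper": 25},
    {"dp": [0,0,-3],"turn": 0,"gripper": 25},
    {"dp": [0,0,-2],"turn": 0,"gripper": 25},
    {"dp": [0,0,0],"turn": 0,"gripper": 25},
    {"dp": [0,0,0],"turn": 0,"gripper": 25}
  ]
}}

```text
time: 6.05
ee_pos: [0.4983, -0.3293, 0.0505]
eef_rot: [1.209, 1.209, -1.209]
wrist_force: [0.4, 1.0, -0.7]
gripper_width: 0.0307
```

Emit:
{"method": "drive_tool", "body": {
  "rows": [
    {"dp": [0,0,-2],"turn": 0,"gripper": 25},
    {"dp": [0,0,-1],"turn": 0,"gripper": 25},
    {"dp": [0,0,0],"turn": 0,"gripper": 25},
    {"dp": [0,0,0],"turn": 0,"gripper": 25}
  ]
}}

```text
time: 6.45
ee_pos: [0.4982, -0.3293, 0.0473]
eef_rot: [1.209, 1.209, -1.209]
wrist_force: [-0.1, -0.2, -1.3]
gripper_width: 0.0308
```

Emit:
{"method": "drive_tool", "body": {
  "rows": [
    {"dp": [0,0,-1],"turn": 0,"gripper": 25},
    {"dp": [0,0,-1],"turn": 0,"gripper": 25},
    {"dp": [0,0,0],"turn": 0,"gripper": 25},
    {"dp": [0,0,0],"turn": 0,"gripper": 25}
  ]
}}

```text
time: 6.85
ee_pos: [0.4983, -0.3293, 0.046]
eef_rot: [1.209, 1.209, -1.209]
wrist_force: [-2.3, 0.9, 7.6]
gripper_width: 0.0309
```

Emit:
{"method": "drive_tool", "body": {
  "rows": [
    {"dp": [0,0,0],"turn": 0,"gripper": 36},
    {"dp": [0,0,0],"turn": 0,"gripper": 46},
    {"dp": [0,0,0],"turn": 0,"gripper": 55},
    {"dp": [0,0,10],"turn": 0,"gripper": 55},
    {"dp": [0,0,40],"turn": 0,"gripper": 60},
    {"dp": [0,0,40],"turn": 0,"gripper": 60},
    {"dp": [0,0,40],"turn": 0,"gripper": 60},
    {"dp": [0,0,0],"turn": 0,"gripper": 70}
  ]
}}

```text
time: 7.65
ee_pos: [0.4997, -0.3303, 0.1812]
eef_rot: [1.208, 1.2, -1.207]
wrist_force: [-0.3, -0.2, -1.0]
gripper_width: 0.0699
```

```bash
python3 look.py side s4.png 380 120 100 90
```

```text
scale 6.0
[ 0.4989 -0.3298  0.1785] 0.07010628857120478 0.022
```

View pics/c_s4.png

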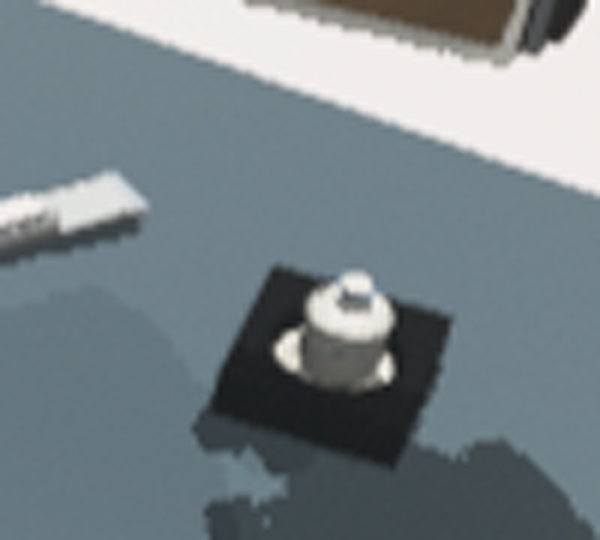

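The pot stands upright inside its cut-out (body crop (345,345), lining visible on both sides). Back to the stack.

Emit:
{"method": "drive_tool", "body": {
  "rows": [
    {"dp": [-2,25,0],"turn": 0,"gripper": 70},
    {"dp": [-4,45,0],"turn": 0,"gripper": 70},
    {"dp": [-4,45,0],"turn": 0,"gripper": 70},
    {"dp": [-4,45,0],"turn": 0,"gripper": 70},
    {"dp": [-4,45,0],"turn": 0,"gripper": 70},
    {"dp": [-4,45,0],"turn": 0,"gripper": 70},
    {"dp": [-4,45,0],"turn": 0,"gripper": 70},
    {"dp": [-4,45,0],"turn": 0,"gripper": 70}
  ]
}}

```text
time: 8.5
ee_pos: [0.4674, 0.0124, 0.1748]
eef_rot: [1.209, 1.21, -1.21]
wrist_force: [0.8, 0.4, 0.0]
gripper_width: 0.07
```

Emit:
{"method": "drive_tool", "body": {
  "rows": [
    {"dp": [-4,45,0],"turn": 0,"gripper": 70},
    {"dp": [-4,45,0],"turn": 0,"gripper": 70},
    {"dp": [-4,45,0],"turn": 0,"gripper": 70},
    {"dp": [-4,45,0],"turn": 0,"gripper": 70},
    {"dp": [-4,45,0],"turn": 0,"gripper": 70},
    {"dp": [-4,31,0],"turn": 0,"gripper": 70},
    {"dp": [0,15,0],"turn": 0,"gripper": 70},
    {"dp": [0,0,0],"turn": 0,"gripper": 70}
  ]
}}

```text
time: 9.3
ee_pos: [0.4439, 0.2828, 0.1747]
eef_rot: [1.207, 1.211, -1.208]
wrist_force: [0.1, 0.5, 0.0]
gripper_width: 0.0702
```

Emit:
{"method": "drive_tool", "body": {
  "rows": [
    {"dp": [1,-2,-25],"turn": 0,"gripper": 70},
    {"dp": [0,0,-25],"turn": 0,"gripper": 70},
    {"dp": [0,0,-15],"turn": 0,"gripper": 70},
    {"dp": [0,0,-6],"turn": 0,"gripper": 65},
    {"dp": [0,0,0],"turn": 0,"gripper": 60},
    {"dp": [0,0,0],"turn": 0,"gripper": 55}
  ]
}}

```text
time: 9.9
ee_pos: [0.4457, 0.2793, 0.1049]
eef_rot: [1.21, 1.209, -1.209]
wrist_force: [-0.3, 0.4, 1.1]
gripper_width: 0.055
```

Emit:
{"method": "drive_tool", "body": {
  "rows": [
    {"dp": [0,0,0],"turn": 0,"gripper": 51},
    {"dp": [0,0,0],"turn": 0,"gripper": 48},
    {"dp": [0,0,0],"turn": 0,"gripper": 46},
    {"dp": [0,0,0],"turn": 0,"gripper": 44},
    {"dp": [0,0,0],"turn": 0,"gripper": 40},
    {"dp": [0,0,0],"turn": 0,"gripper": 38},
    {"dp": [0,0,0],"turn": 0,"gripper": 38},
    {"dp": [0,0,0],"turn": 0,"gripper": 38}
  ],
  "grip_force": 30
}}

```text
time: 10.7
ee_pos: [0.4455, 0.2798, 0.105]
eef_rot: [1.21, 1.209, -1.208]
wrist_force: [-0.7, -1.3, 6.1]
gripper_width: 0.0449
```

Emit:
{"method": "drive_tool", "body": {
  "rows": [
    {"dp": [0,0,3],"turn": 0,"gripper": 38},
    {"dp": [0,0,12],"turn": 0,"gripper": 38},
    {"dp": [0,0,25],"turn": 0,"gripper": 38},
    {"dp": [0,0,20],"turn": 0,"gripper": 38},
    {"dp": [10,-8,0],"turn": 0,"gripper": 38},
    {"dp": [25,-21,0],"turn": 0,"gripper": 38},
    {"dp": [32,-27,0],"turn": 0,"gripper": 38},
    {"dp": [32,-27,0],"turn": 0,"gripper": 38}
  ]
}}

```text
time: 11.5
ee_pos: [0.5454, 0.1954, 0.1641]
eef_rot: [1.208, 1.21, -1.209]
wrist_force: [0.4, -0.9, -1.6]
gripper_width: 0.0447
```

Emit:
{"method": "drive_tool", "body": {
  "rows": [
    {"dp": [32,-27,0],"turn": 0,"gripper": 38},
    {"dp": [32,-27,0],"turn": 0,"gripper": 38},
    {"dp": [16,-14,0],"turn": 0,"gripper": 38},
    {"dp": [7,-6,0],"turn": 0,"gripper": 38},
    {"dp": [0,0,0],"turn": 0,"gripper": 38}
  ]
}}

```text
time: 12.0
ee_pos: [0.6315, 0.1218, 0.1637]
eef_rot: [1.21, 1.209, -1.211]
wrist_force: [-0.4, 0.1, -1.1]
gripper_width: 0.0449
```

```bash
python3 look.py side s5.png 180 210 240 270
```

```text
scale 2.074074074074074
[0.6308 0.1227 0.1638] 0.044665385713655525 0.022
```

View pics/c_s5.png

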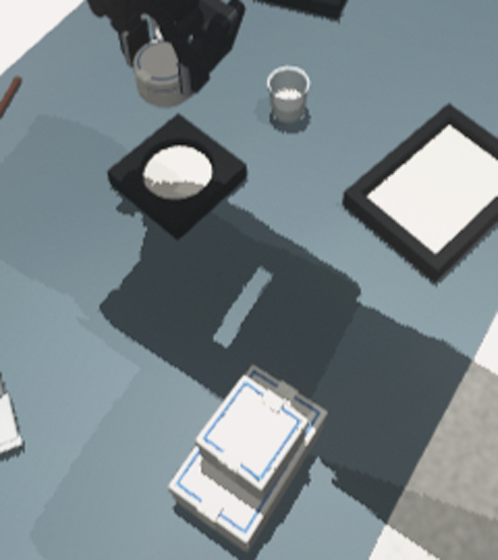

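The round box hangs upright above its foam block; the square box top shows corners at crop (197,442), (258,488), (312,411), (250,372).

Emit:
{"method": "drive_tool", "body": {
  "rows": [
    {"dp": [1,0,-20],"turn": 0,"gripper": 38},
    {"dp": [0,0,-30],"turn": 0,"gripper": 38},
    {"dp": [0,0,-30],"turn": 0,"gripper": 38},
    {"dp": [0,0,-20],"turn": 0,"gripper": 38},
    {"dp": [0,0,-9],"turn": 0,"gripper": 38},
    {"dp": [0,0,-4],"turn": 0,"gripper": 38},
    {"dp": [0,0,-1],"turn": 0,"gripper": 38},
    {"dp": [0,0,0],"turn": 0,"gripper": 38}
  ]
}}

```text
time: 12.85
ee_pos: [0.6325, 0.123, 0.0513]
eef_rot: [1.21, 1.209, -1.208]
wrist_force: [0.5, 0.2, -0.4]
gripper_width: 0.0452
```

```bash
python3 - <<'E'
from h import *
s=load("s5.png");k=560/270
P=[at(s,180+(u+.5)/k-.5,210+(v+.5)/k-.5,.068)[:2]*1e3 for u,v in((197,442),(258,488),(312,411),(250,372))]
P=np.array(P);print(P.round(1),P.mean(0),np.degrees(np.arctan2(*(P[0]-P[1])[::-1])),np.degrees(np.arctan2(*(P[3]-P[2])[::-1])),np.degrees(np.arctan2(*(P[1]-P[2])[::-1]))-90,np.degrees(np.arctan2(*(P[0]-P[3])[::-1]))-90)
P=np.array([at(s,180+(u+.5)/k-.5,210+(v+.5)/k-.5,.034)[:2]*1e3 for u,v in((170,488),(247,537),(327,412),(255,366))]);print(P.round(1),P.mean(0))
E
```

```text
[[470.  309.7]
 [421.7 311.8]
 [418.5 253.2]
 [467.3 253.4]] [444.36118612 282.02278926] -2.5031790307437296 0.22796015224371527 -3.12453088239846 -2.731797967874158
[[476.3 334.5]
 [417.5 331.7]
 [415.5 236.7]
 [475.6 236.3]] [446.21520438 284.7848901 ]
```

Emit:
{"method": "drive_tool", "body": {
  "rows": [
    {"dp": [0,0,-2],"turn": 0,"gripper": 38},
    {"dp": [0,0,-1],"turn": 0,"gripper": 38},
    {"dp": [0,0,-1],"turn": 0,"gripper": 38},
    {"dp": [0,0,0],"turn": 0,"gripper": 38},
    {"dp": [0,0,0],"turn": 0,"gripper": 38}
  ]
}}

```text
time: 13.35
ee_pos: [0.6324, 0.1227, 0.0471]
eef_rot: [1.21, 1.209, -1.209]
wrist_force: [-2.5, -0.2, 5.4]
gripper_width: 0.0444
```

Emit:
{"method": "drive_tool", "body": {
  "rows": [
    {"dp": [0,0,0],"turn": 0,"gripper": 50},
    {"dp": [0,0,0],"turn": 0,"gripper": 58},
    {"dp": [0,0,0],"turn": 0,"gripper": 65},
    {"dp": [0,0,10],"turn": 0,"gripper": 65},
    {"dp": [0,0,40],"turn": 0,"gripper": 65},
    {"dp": [0,0,45],"turn": 0,"gripper": 65},
    {"dp": [-10,8,0],"turn": 0,"gripper": 75},
    {"dp": [-30,26,0],"turn": 0,"gripper": 80}
  ]
}}

```text
time: 14.15
ee_pos: [0.5939, 0.1557, 0.1432]
eef_rot: [1.214, 1.205, -1.207]
wrist_force: [-1.0, 0.4, -0.1]
gripper_width: 0.08
```

Emit:
{"method": "drive_tool", "body": {
  "rows": [
    {"dp": [-35,29,0],"turn": -2.5,"gripper": 80},
    {"dp": [-35,29,0],"turn": 0,"gripper": 80},
    {"dp": [-35,29,0],"turn": 0,"gripper": 80},
    {"dp": [-28,25,0],"turn": 0,"gripper": 80},
    {"dp": [-15,13,0],"turn": 0,"gripper": 80},
    {"dp": [0,0,0],"turn": 0,"gripper": 80},
    {"dp": [0,0,0],"turn": 0,"gripper": 80}
  ]
}}

```text
time: 14.85
ee_pos: [0.4445, 0.2819, 0.1417]
eef_rot: [1.241, 1.188, -1.24]
wrist_force: [0.8, -0.0, 0.1]
gripper_width: 0.0803
```

```bash
python3 look.py side s6.png 180 230 240 200
```

```text
scale 2.5
[0.4449 0.2815 0.1416] 0.07983738900550919 0.022
```

View pics/c_s6.png

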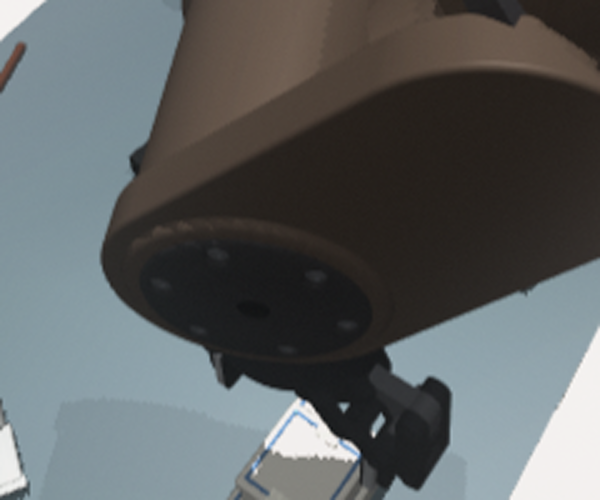

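The arm hides the round block here; the jaws are open over the square box. Descend and grip it.

Emit:
{"method": "drive_tool", "body": {
  "rows": [
    {"dp": [0,0,-20],"turn": 0,"gripper": 80},
    {"dp": [0,0,-25],"turn": 0,"gripper": 80},
    {"dp": [0,0,-18],"turn": 0,"gripper": 80},
    {"dp": [0,0,-10],"turn": 0,"gripper": 75},
    {"dp": [0,0,0],"turn": 0,"gripper": 70},
    {"dp": [0,0,0],"turn": 0,"gripper": 65},
    {"dp": [0,0,0],"turn": 0,"gripper": 61}
  ]
}}

```text
time: 15.6
ee_pos: [0.4448, 0.2818, 0.0692]
eef_rot: [1.242, 1.188, -1.24]
wrist_force: [-0.0, -0.1, 0.1]
gripper_width: 0.0608
```

Emit:
{"method": "drive_tool", "body": {
  "rows": [
    {"dp": [0,0,0],"turn": 0,"gripper": 58},
    {"dp": [0,0,0],"turn": 0,"gripper": 56},
    {"dp": [0,0,0],"turn": 0,"gripper": 54},
    {"dp": [0,0,0],"turn": 0,"gripper": 52},
    {"dp": [0,0,0],"turn": 0,"gripper": 48},
    {"dp": [0,0,0],"turn": 0,"gripper": 46},
    {"dp": [0,0,0],"turn": 0,"gripper": 46},
    {"dp": [0,0,0],"turn": 0,"gripper": 46}
  ],
  "grip_force": 35
}}

```text
time: 16.4
ee_pos: [0.4448, 0.2819, 0.069]
eef_rot: [1.242, 1.188, -1.24]
wrist_force: [0.4, -0.5, 6.6]
gripper_width: 0.0534
```

Emit:
{"method": "drive_tool", "body": {
  "rows": [
    {"dp": [0,0,3],"turn": 0,"gripper": 46},
    {"dp": [0,0,12],"turn": 0,"gripper": 46},
    {"dp": [0,0,25],"turn": 0,"gripper": 46},
    {"dp": [0,0,30],"turn": 0,"gripper": 46},
    {"dp": [0,0,20],"turn": 0,"gripper": 46},
    {"dp": [7,-14,0],"turn": 2,"gripper": 46},
    {"dp": [15,-28,0],"turn": 2,"gripper": 46},
    {"dp": [20,-38,0],"turn": 2,"gripper": 46}
  ]
}}

```text
time: 17.2
ee_pos: [0.4859, 0.2018, 0.1593]
eef_rot: [1.162, 1.239, -1.161]
wrist_force: [1.6, 1.1, -1.8]
gripper_width: 0.0534
```

Emit:
{"method": "drive_tool", "body": {
  "rows": [
    {"dp": [20,-39,0],"turn": 2,"gripper": 46},
    {"dp": [20,-39,0],"turn": 2,"gripper": 46},
    {"dp": [20,-39,0],"turn": 2,"gripper": 46},
    {"dp": [20,-39,0],"turn": 2,"gripper": 46},
    {"dp": [20,-39,0],"turn": 2,"gripper": 46},
    {"dp": [20,-39,0],"turn": 2,"gripper": 46},
    {"dp": [20,-39,0],"turn": 0,"gripper": 46},
    {"dp": [20,-39,0],"turn": 0,"gripper": 46}
  ]
}}

```text
time: 18.0
ee_pos: [0.6465, -0.1119, 0.1591]
eef_rot: [1.008, 1.326, -1.008]
wrist_force: [0.9, 0.5, -1.8]
gripper_width: 0.053
```

Emit:
{"method": "drive_tool", "body": {
  "rows": [
    {"dp": [16,-28,0],"turn": 0,"gripper": 46},
    {"dp": [8,-14,0],"turn": 0,"gripper": 46},
    {"dp": [0,0,0],"turn": 0,"gripper": 46},
    {"dp": [0,0,0],"turn": 0,"gripper": 46}
  ]
}}

```text
time: 18.4
ee_pos: [0.6697, -0.1519, 0.1584]
eef_rot: [1.008, 1.326, -1.008]
wrist_force: [-0.2, -0.4, -1.8]
gripper_width: 0.0533
```

```bash
python3 look.py side s7.png 180 100 300 280; python3 -c "
from h import *
t=rot(robot.read_state()['eef_rot']);print(t.round(3),np.degrees(np.arctan2(t[1,1],t[0,1])))"
```

```text
scale 2.0
[ 0.6697 -0.1514  0.1586] 0.053028270850507014 0.022
[[-0.001  0.964  0.268]
 [ 0.     0.268 -0.964]
 [-1.    -0.    -0.001]] 15.524341658050485
```

View pics/c_s7.png

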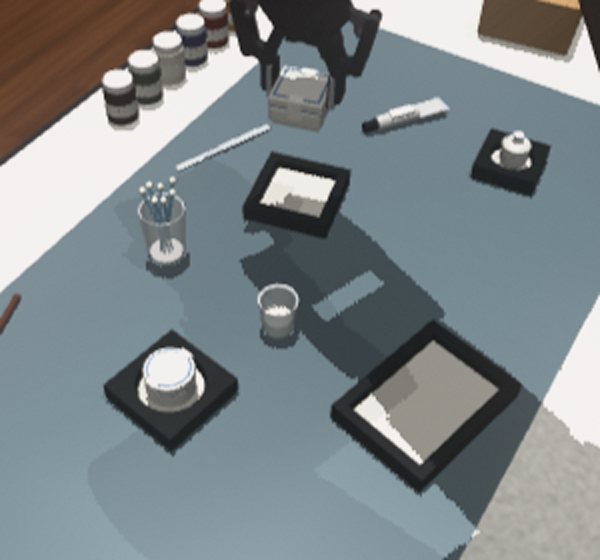

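Pot (515,150) and round box (170,378) sit upright within their cut-outs; cup and beaker stand; the square box hangs level and aligned over its block. Lower it.

Emit:
{"method": "drive_tool", "body": {
  "rows": [
    {"dp": [1,-1,-20],"turn": 0,"gripper": 46},
    {"dp": [0,0,-30],"turn": 0,"gripper": 46},
    {"dp": [0,0,-30],"turn": 0,"gripper": 46},
    {"dp": [0,0,-18],"turn": 0,"gripper": 46},
    {"dp": [0,0,-7],"turn": 0,"gripper": 46},
    {"dp": [0,0,-3],"turn": 0,"gripper": 46},
    {"dp": [0,0,0],"turn": 0,"gripper": 46},
    {"dp": [0,0,0],"turn": 0,"gripper": 46}
  ]
}}

```text
time: 19.25
ee_pos: [0.6717, -0.1532, 0.0516]
eef_rot: [1.008, 1.324, -1.007]
wrist_force: [-0.9, 0.5, -1.9]
gripper_width: 0.0532
```

Emit:
{"method": "drive_tool", "body": {
  "rows": [
    {"dp": [0,0,-2],"turn": 0,"gripper": 46},
    {"dp": [0,0,-1],"turn": 0,"gripper": 46},
    {"dp": [0,0,-1],"turn": 0,"gripper": 46},
    {"dp": [0,0,0],"turn": 0,"gripper": 46},
    {"dp": [0,0,0],"turn": 0,"gripper": 46}
  ]
}}

```text
time: 19.75
ee_pos: [0.6713, -0.1533, 0.0464]
eef_rot: [1.008, 1.325, -1.008]
wrist_force: [-0.3, -0.4, -1.8]
gripper_width: 0.0531
```

Emit:
{"method": "drive_tool", "body": {
  "rows": [
    {"dp": [0,0,-1],"turn": 0,"gripper": 46},
    {"dp": [0,0,-1],"turn": 0,"gripper": 46},
    {"dp": [0,0,0],"turn": 0,"gripper": 46},
    {"dp": [0,0,0],"turn": 0,"gripper": 46}
  ]
}}

```text
time: 20.15
ee_pos: [0.6713, -0.1533, 0.0451]
eef_rot: [1.008, 1.325, -1.007]
wrist_force: [-2.2, 0.6, 4.8]
gripper_width: 0.0534
```

Emit:
{"method": "drive_tool", "body": {
  "rows": [
    {"dp": [0,0,0],"turn": 0,"gripper": 58},
    {"dp": [0,0,0],"turn": 0,"gripper": 66},
    {"dp": [0,0,0],"turn": 0,"gripper": 74},
    {"dp": [0,0,10],"turn": 0,"gripper": 74},
    {"dp": [0,0,40],"turn": 0,"gripper": 74},
    {"dp": [0,0,45],"turn": 0,"gripper": 80},
    {"dp": [-8,15,10],"turn": 0,"gripper": 85},
    {"dp": [-18,35,0],"turn": -2,"gripper": 85}
  ]
}}

```text
time: 20.95
ee_pos: [0.6464, -0.1046, 0.1522]
eef_rot: [1.037, 1.305, -1.033]
wrist_force: [0.1, 0.1, -0.9]
gripper_width: 0.0848
```

Emit:
{"method": "drive_tool", "body": {
  "rows": [
    {"dp": [-22,43,0],"turn": -2,"gripper": 85},
    {"dp": [-22,43,0],"turn": -2,"gripper": 85},
    {"dp": [-22,43,0],"turn": -2,"gripper": 85},
    {"dp": [-22,43,0],"turn": -2,"gripper": 85},
    {"dp": [-22,43,0],"turn": -2,"gripper": 85},
    {"dp": [-22,43,0],"turn": -2,"gripper": 85},
    {"dp": [-22,43,0],"turn": -1.5,"gripper": 85},
    {"dp": [-20,40,0],"turn": 0,"gripper": 85}
  ]
}}

```text
time: 21.75
ee_pos: [0.4697, 0.2395, 0.1498]
eef_rot: [1.21, 1.209, -1.209]
wrist_force: [0.9, 0.7, -0.1]
gripper_width: 0.0849
```

Emit:
{"method": "drive_tool", "body": {
  "rows": [
    {"dp": [-16,30,0],"turn": 0,"gripper": 85},
    {"dp": [-9,17,0],"turn": 0,"gripper": 85},
    {"dp": [0,0,0],"turn": 0,"gripper": 85},
    {"dp": [0,0,0],"turn": 0,"gripper": 85}
  ]
}}

```text
time: 22.15
ee_pos: [0.4461, 0.2848, 0.1496]
eef_rot: [1.209, 1.209, -1.208]
wrist_force: [0.1, -0.6, -0.7]
gripper_width: 0.0849
```

```bash
python3 look.py top t1.png 150 190 300 190
```

```text
scale 2.0
[0.4464 0.2843 0.1495] 0.08495469934588501 0.022
```

View pics/c_t1.png

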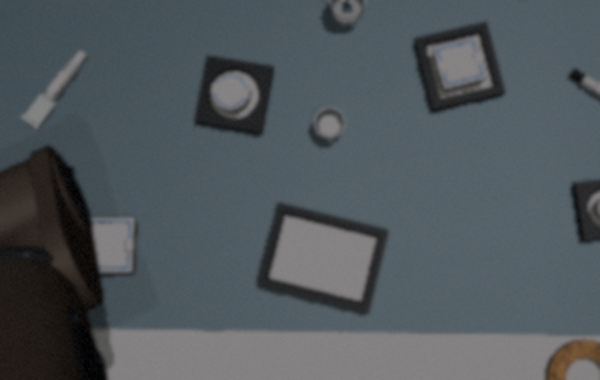

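Square (460,62) and round (233,93) boxes lie in their cut-outs. The oblong block's top edge runs (277,205)→(386,231), about −13°, matching the fit. Grip the oblong box.

Emit:
{"method": "drive_tool", "body": {
  "rows": [
    {"dp": [0,0,-25],"turn": 0,"gripper": 85},
    {"dp": [0,0,-35],"turn": 0,"gripper": 85},
    {"dp": [0,0,-30],"turn": 0,"gripper": 85},
    {"dp": [0,0,-18],"turn": 0,"gripper": 85},
    {"dp": [0,0,-8],"turn": 0,"gripper": 80},
    {"dp": [0,0,0],"turn": 0,"gripper": 75},
    {"dp": [0,0,0],"turn": 0,"gripper": 71}
  ]
}}

```text
time: 22.9
ee_pos: [0.4468, 0.2845, 0.034]
eef_rot: [1.21, 1.209, -1.209]
wrist_force: [0.5, 0.4, 0.6]
gripper_width: 0.071
```

Emit:
{"method": "drive_tool", "body": {
  "rows": [
    {"dp": [0,0,0],"turn": 0,"gripper": 68},
    {"dp": [0,0,0],"turn": 0,"gripper": 66},
    {"dp": [0,0,0],"turn": 0,"gripper": 64},
    {"dp": [0,0,0],"turn": 0,"gripper": 61},
    {"dp": [0,0,0],"turn": 0,"gripper": 57},
    {"dp": [0,0,0],"turn": 0,"gripper": 55},
    {"dp": [0,0,0],"turn": 0,"gripper": 55},
    {"dp": [0,0,0],"turn": 0,"gripper": 55}
  ],
  "grip_force": 50
}}

```text
time: 23.7
ee_pos: [0.447, 0.285, 0.0345]
eef_rot: [1.211, 1.208, -1.207]
wrist_force: [1.1, -1.6, 11.8]
gripper_width: 0.0627
```

Emit:
{"method": "drive_tool", "body": {
  "rows": [
    {"dp": [0,0,3],"turn": 0,"gripper": 55},
    {"dp": [0,0,12],"turn": 0,"gripper": 55},
    {"dp": [0,0,25],"turn": 0,"gripper": 55},
    {"dp": [0,0,25],"turn": 0,"gripper": 55},
    {"dp": [0,-10,0],"turn": -1,"gripper": 55},
    {"dp": [0,-20,0],"turn": -1,"gripper": 55},
    {"dp": [0,-30,0],"turn": -2,"gripper": 55},
    {"dp": [0,-32,0],"turn": -2,"gripper": 55}
  ]
}}

```text
time: 24.5
ee_pos: [0.4455, 0.1916, 0.098]
eef_rot: [1.286, 1.158, -1.287]
wrist_force: [1.5, 0.7, -3.0]
gripper_width: 0.0626
```

Emit:
{"method": "drive_tool", "body": {
  "rows": [
    {"dp": [-2,-35,0],"turn": -2,"gripper": 55},
    {"dp": [-2,-35,0],"turn": -2,"gripper": 55},
    {"dp": [-2,-35,0],"turn": -2,"gripper": 55},
    {"dp": [-2,-35,0],"turn": -1,"gripper": 55},
    {"dp": [-2,-25,0],"turn": 0,"gripper": 55},
    {"dp": [-2,-16,0],"turn": 0,"gripper": 55},
    {"dp": [0,0,0],"turn": 0,"gripper": 55},
    {"dp": [0,0,0],"turn": 0,"gripper": 55}
  ]
}}

```text
time: 25.3
ee_pos: [0.4339, 0.0116, 0.0981]
eef_rot: [1.375, 1.093, -1.376]
wrist_force: [0.9, 1.1, -2.2]
gripper_width: 0.0628
```

```bash
python3 look.py side s8.png 250 180 220 200; python3 -c "
from h import *
t=rot(robot.read_state()['eef_rot']);print(np.degrees(np.arctan2(t[1,1],t[0,1])))"
```

```text
scale 2.727272727272727
[0.434  0.012  0.0982] 0.06249648661070616 0.022
-13.018562345939005
```

View pics/c_s8.png

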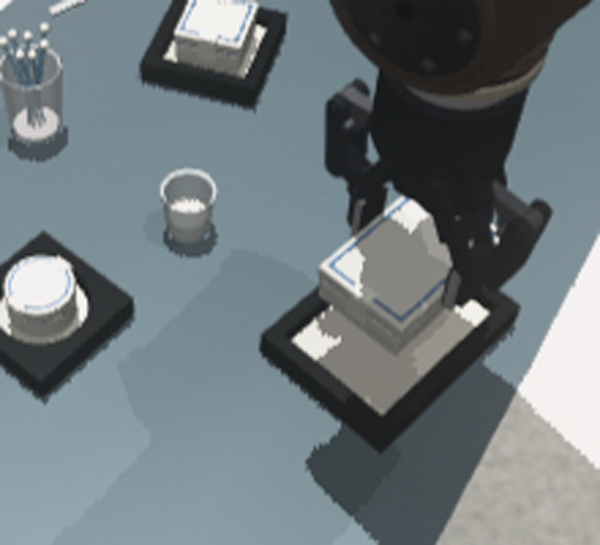

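The box hangs level and parallel to its cut-out (box lower corner (400,350), cut-out corner (382,412)). Lower it.

```bash
python3 - <<'E'
from nest import *
s=load("s8.png");k=600/220
print(at(s,250+400.5/k-.5,180+350.5/k-.5,.0637)*1e3, at(s,250+382.5/k-.5,180+413/k-.5,.02)*1e3)
print([np.round(p,4) for p in box(.434,.012,-.227,.064,.1,0,0)][2],[np.round(p,4) for p in box(.435,.012,-.225,.08,.116,0,0)][2])
E
```

```text
[413.72335917  57.96156722  63.7       ] [410.72882442  75.51666792  20.        ]
[0.4141 0.0679 0.    ] [0.4089 0.0775 0.    ]
```

Emit:
{"method": "drive_tool", "body": {
  "rows": [
    {"dp": [1,0,-10],"turn": 0,"gripper": 55},
    {"dp": [0,0,-12],"turn": 0,"gripper": 55},
    {"dp": [0,0,-5],"turn": 0,"gripper": 55},
    {"dp": [0,0,0],"turn": 0,"gripper": 55}
  ]
}}

```text
time: 25.75
ee_pos: [0.4349, 0.0122, 0.0704]
eef_rot: [1.373, 1.095, -1.375]
wrist_force: [0.4, -0.2, -2.0]
gripper_width: 0.0627
```

```bash
python3 look.py side s9.png 320 240 120 110
python3 - <<'E'
from nest import *
s=load("s8.png");k=600/220
for (u,v) in((403,321),(320,266)): print(at(s,250+(u+.5)/k-.5,180+(v+.5)/k-.5,.0977)*1e3)
print([np.round(p,4) for p in box(.434,.012,-.227,.064,.1,0,0)])
s=load("s9.png")
for P in (box(.435,.0122,-.227,.064,.1,.036,.070),box(.435,.012,-.225,.08,.116,.02,.02)): print([((proj(s,p)-(320,240)+.5)*5-.5).round().astype(int).tolist() for p in P])
E
```

```text
scale 5.0
[0.4351 0.0121 0.0709] 0.06280989824382699 0.022
[415.02242818  61.83031438  97.7       ]
[473.07164821  53.32499919  97.7       ]
[array([ 0.3916, -0.0295,  0.    ]), array([ 0.3916, -0.0295,  0.    ]), array([0.4141, 0.0679, 0.    ]), array([0.4141, 0.0679, 0.    ]), array([ 0.4539, -0.0439,  0.    ]), array([ 0.4539, -0.0439,  0.    ]), array([0.4764, 0.0535, 0.    ]), array([0.4764, 0.0535, 0.    ])]
[[538, 234], [557, 176], [355, 409], [368, 352], [394, 130], [408, 71], [210, 291], [218, 233]]
[[562, 260], [562, 260], [353, 464], [353, 464], [385, 132], [385, 132], [174, 317], [174, 317]]
```

View pics/c_s9.png

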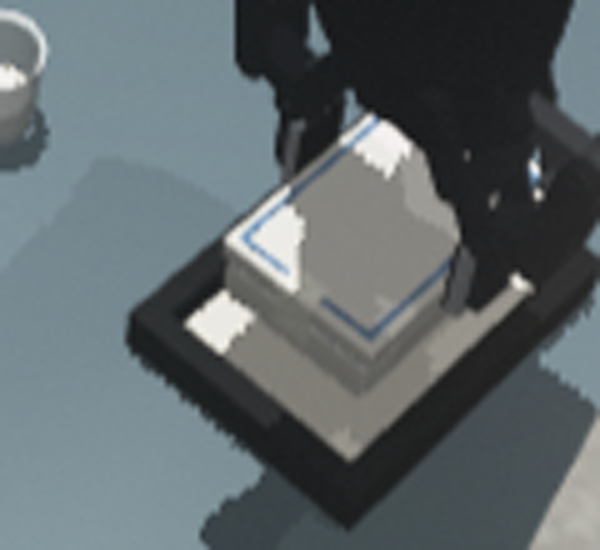

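The box top corners (223,238), (370,345) agree within about 2 mm with the expected (218,233), (368,352), well inside the 8 mm clearance. Lower on.

Emit:
{"method": "drive_tool", "body": {
  "rows": [
    {"dp": [0,1,-8],"turn": 0,"gripper": 55},
    {"dp": [0,0,-8],"turn": 0,"gripper": 55},
    {"dp": [0,0,-5],"turn": 0,"gripper": 55},
    {"dp": [0,0,-2],"turn": 0,"gripper": 55},
    {"dp": [0,0,-1],"turn": 0,"gripper": 55},
    {"dp": [0,0,0],"turn": 0,"gripper": 55},
    {"dp": [0,0,0],"turn": 0,"gripper": 55}
  ]
}}

```text
time: 26.5
ee_pos: [0.4353, 0.0127, 0.0475]
eef_rot: [1.375, 1.093, -1.374]
wrist_force: [-0.3, -0.0, -2.5]
gripper_width: 0.063
```

Emit:
{"method": "drive_tool", "body": {
  "rows": [
    {"dp": [0,0,-1],"turn": 0,"gripper": 55},
    {"dp": [0,0,-1],"turn": 0,"gripper": 55},
    {"dp": [0,0,-1],"turn": 0,"gripper": 55},
    {"dp": [0,0,0],"turn": 0,"gripper": 55},
    {"dp": [0,0,0],"turn": 0,"gripper": 55}
  ]
}}

```text
time: 27.0
ee_pos: [0.4353, 0.0127, 0.0446]
eef_rot: [1.375, 1.093, -1.374]
wrist_force: [-1.5, -0.3, 5.9]
gripper_width: 0.0626
```

Emit:
{"method": "drive_tool", "body": {
  "rows": [
    {"dp": [0,0,0],"turn": 0,"gripper": 68},
    {"dp": [0,0,0],"turn": 0,"gripper": 76},
    {"dp": [0,0,0],"turn": 0,"gripper": 82},
    {"dp": [0,0,10],"turn": 0,"gripper": 82},
    {"dp": [0,0,40],"turn": 0,"gripper": 82},
    {"dp": [0,0,45],"turn": 0,"gripper": 82},
    {"dp": [0,30,20],"turn": 0,"gripper": 82},
    {"dp": [0,45,0],"turn": 0,"gripper": 82}
  ]
}}

```text
time: 27.8
ee_pos: [0.4364, 0.0876, 0.1628]
eef_rot: [1.38, 1.088, -1.372]
wrist_force: [0.9, 0.8, -1.2]
gripper_width: 0.082
```

Emit:
{"method": "drive_tool", "body": {
  "rows": [
    {"dp": [0,45,0],"turn": 0,"gripper": 82},
    {"dp": [0,45,0],"turn": 0,"gripper": 82},
    {"dp": [0,45,0],"turn": 0,"gripper": 82},
    {"dp": [0,45,0],"turn": 0,"gripper": 82},
    {"dp": [0,20,0],"turn": 0,"gripper": 82},
    {"dp": [0,0,0],"turn": 0,"gripper": 82}
  ]
}}

```text
time: 28.4
ee_pos: [0.4348, 0.29, 0.1599]
eef_rot: [1.373, 1.095, -1.371]
wrist_force: [-0.3, -0.6, -0.7]
gripper_width: 0.082
```

```bash
python3 look.py side s10.png 200 130 280 250; python3 -c "
from h import *
snap('top','t2.png')"
```

```text
scale 2.142857142857143
[0.4347 0.2885 0.1597] 0.08192992078266528 0.022
```

View pics/c_s10.png

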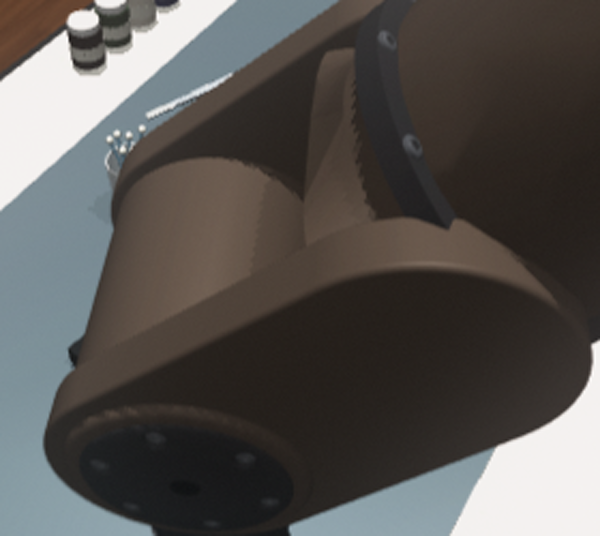

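View pics/t2.png

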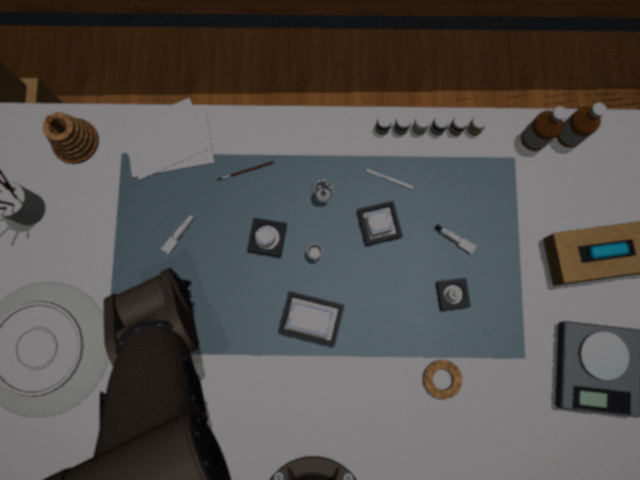

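The arm hides the side view, but the top view shows all four pieces in their own blocks: oblong (311,319), square (379,223), round (267,238), pot (453,295). The cup (323,192) and beaker (314,253) are where they started. Handing in.

```bash
python3 -c "
from h import *
print(robot.finish_job())"
```

```text
the job is handed in; nothing more can be done
None
```

I took the stack down from the top (knob pot, round box, square box, oblong box) and set each piece in its matching foam cut-out. I lowered each one until light contact (5–8 N) at the expected height, then released it. The job was handed in at about 28.5 s.

**Last checks:** the final top view shows all four pieces inside their own cut-outs, and the swab cup and beaker unmoved. Earlier side views showed the pot and the round and square boxes upright in their cut-outs.

**Not confirmed or in disagreement:**
- **Side view:** the arm hid the scene in the last side picture. The oblong box's flat seat therefore rests on its contact height and the top view only.
- **Oblong box fit:** before lowering, my first reading of its underside corner was about 10 mm off. A second picture put its top corners within 2 mm of the expected place, but the underside corners still read about 3–4 px off, so I went on with 8 mm of clearance.

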